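# Check the handed-in items back in at the gatehouse

### The job

At shift handover, check items back in by pressing the round yellow button in front (robot side) of each: first the one at the blue scooter key, then the one at the chrome lock cylinder, then the one at the three silicone key covers. Press each lightly with the fingertips, more than half way down, where it stays by itself; leave the coaster's button up, and leave the items and everything else on the table lying where they are, picking nothing up.

Things in the scene. Friction and masses are not known exactly. Their poses are not given: they have to be found in the camera images.
- button_key_top (a point): centre of the top face of the round yellow button (34 mm across) on the station that bears the blue scooter key. It stands 34 mm above the table when up, 14 mm proud of its round black collar (50 mm across), and moves down with the button; z up
- button_key (a joint): how far that button is pressed, in m: 0 up, 0.010 at its hard stop (top then still 4 mm above the collar). It slides straight down against about 2.5 N of friction, has no spring and stays where it is left; more than 15 N damages it
- button_lock_top (a point): centre of the top face of the round yellow button (34 mm across) on the station that bears the chrome lock cylinder. It stands 34 mm above the table when up, 14 mm proud of its round black collar (50 mm across), and moves down with the button; z up
- button_lock (a joint): how far that button is pressed, in m: 0 up, 0.010 at its hard stop (top then still 4 mm above the collar). It slides straight down against about 2.5 N of friction, has no spring and stays where it is left; more than 15 N damages it
- button_cover_top (a point): centre of the top face of the round yellow button (34 mm across) on the station that bears the three key covers. It stands 34 mm above the table when up, 14 mm proud of its round black collar (50 mm across), and moves down with the button; z up
- button_cover (a joint): how far that button is pressed, in m: 0 up, 0.010 at its hard stop (top then still 4 mm above the collar). It slides straight down against about 2.5 N of friction, has no spring and stays where it is left; more than 15 N damages it
- button_coaster_top (a point): centre of the top face of the round yellow button (34 mm across) on the station that bears the bamboo coaster. It stands 34 mm above the table when up, 14 mm proud of its round black collar (50 mm across), and moves down with the button; z up
- button_coaster (a joint): how far that button is pressed, in m: 0 up, 0.010 at its hard stop (top then still 4 mm above the collar). It slides straight down against about 2.5 N of friction, has no spring and stays where it is left; more than 15 N damages it
- scooter_key: blue plastic scooter key lying flat: bow 32 x 36 x 10 mm, steel blade along its +y, 72 mm long in all; loose, at rest in the bay of its station; origin at the middle of its underside, about 93 mm behind (+x side, along the plate) its station's button, on a steel plate 8 mm thick, 180 x 100 mm
- lock_cylinder: chrome lock cylinder, a barrel 26 mm across lying along its y on a flat foot, flange and small lever at its +y end, 54 mm long, 34 mm high; loose, at rest in the bay of its station; origin at the middle of its underside, about 93 mm behind (+x side, along the plate) its station's button, on a steel plate 8 mm thick, 180 x 100 mm
- key_covers: set of three round hard silicone key covers, red, green and orange, each 25 mm across, 10 mm high, in a row along its y on one grey strip 78 mm long; loose, at rest in the bay of its station; origin at the middle of its underside, about 93 mm behind (+x side, along the plate) its station's button, on a steel plate 8 mm thick, 180 x 100 mm
- coaster: square bamboo coaster, 84 x 84 x 9 mm; loose, at rest in the bay of its station; origin at the middle of its underside, about 93 mm behind (+x side, along the plate) its station's button, on a steel plate 8 mm thick, 180 x 100 mm
- mug: blue mug, 80 mm across, 90 mm high; loose bystander, origin under its middle
- radio: upright black hand radio, 58 x 36 mm, 165 mm high with its aerial; loose bystander, origin under its middle
- torch: black torch lying down, 155 mm long, 42 mm high; loose bystander, origin under its middle
- stamp: red stamp with wooden grip, 60 x 35 mm, 69 mm high; loose bystander, origin under its middle
Not all that is in view belongs to the job. What is shaped like the part that bears button_cover_top but turquoise is not meant. What is shaped like the part that bears button_lock_top but brown is not meant.

How it is judged:
On the way, in this order (a step that is already met when the one before it is completed fails the run):
1. the button of the blue scooter key is pressed more than half way down (value of joint button_key above 0.005 m), for 0.1 s.
2. the button of the chrome lock cylinder is pressed more than half way down (value of joint button_lock above 0.005 m), for 0.1 s.
3. the button of the three key covers is pressed more than half way down (value of joint button_cover above 0.005 m), for 0.1 s.
At the end, for the whole second after the job is handed in: The buttons of scooter key, lock cylinder and key covers are down by more than 5 of their 10 mm, the coaster's button by less than 2 mm; the four items lie at rest within 12 mm, the mug, radio, torch and stamp within 20 mm, of where they started (value of joint each of button_key, button_lock, button_cover above 0.005 m and value of joint button_coaster below 0.002 m and not (distance of scooter_key from where it was at the start of the episode above 0.012 m) and not (distance of lock_cylinder from where it was at the start of the episode above 0.012 m) and not (distance of key_covers from where it was at the start of the episode above 0.012 m) and not (distance of coaster from where it was at the start of the episode above 0.012 m) and not (distance of mug from where it was at the start of the episode above 0.02 m) and not (distance of radio from where it was at the start of the episode above 0.02 m) and not (distance of torch from where it was at the start of the episode above 0.02 m) and not (distance of stamp from where it was at the start of the episode above 0.02 m) and linear speed of each of scooter_key, lock_cylinder, key_covers, coaster, mug, radio, torch, stamp below 0.02 m/s); the robot touches nothing.
It fails at once if a button goes down (over 2 mm) before the one that comes before it is pressed ((value of joint button_lock above 0.002 m and value of joint button_key below 0.005 m) or (value of joint button_cover above 0.002 m and value of joint button_lock below 0.005 m)).
It fails at once if the coaster's button is pressed (over 2 mm) (value of joint button_coaster above 0.002 m).
It fails at once if a button is pressed with more than 15 N (contact force between any of button_key, button_lock, button_cover, button_coaster and anything else above 15 N).
It fails at once if an item in a bay is lifted, carried or pushed more than 12 mm (distance of any of scooter_key, lock_cylinder, key_covers, coaster from where it was at the start of the episode above 0.012 m).
It fails at once if the mug, radio, torch or stamp is moved more than 20 mm (distance of any of mug, radio, torch, stamp from where it was at the start of the episode above 0.02 m).
It also fails if it takes over 42 s, if anything falls off the work surface, if the arm or the gripper's body presses on something with over 40 N, if the wrist force passes 120 N, or if a joint passes its speed limit or range.

### The arm

A 6-joint arm with a two-finger parallel gripper is mounted at the origin on the work surface. World frame = base frame: x ahead of the robot, y to its left, z up, the work surface at z = 0. Lengths are in m, angles in rad, forces in N, time in s.
With the tool pointing down it reaches from about 0.3 to 0.775 m from the base axis. Payload 14.6 kg.
Tool frame: the origin (TCP) lies on the centre line of the jaws, within the pads' length; the fingertips stand 17 mm ahead of it and the grasp point (between the pads) lies 2 mm behind it; z points along the fingers, x is the direction in which the jaws open and shut, and the axes are right-handed (so a half turn about z gives the same grasp; the last joint's range is limited). The gripper opens to 94 mm and grips with 3 to 60 N. Pads are 16 mm wide; open, the fingers measure 119 mm over their backs; the gripper's body (75 mm by 177 mm) begins 78 mm behind the grasp point.
Start: joints at [1.106, 0.3, 1.521, -0, 1.321, -0.067], TCP at [0.213, 0.507, 0.222] pointing down, gripper open.
Joint ranges: [-3.03, 3.03], [-0.79, 2.21], [0.23, 2.52], [-1.04, 4.18], [0, 3.07], [-2.55, 2.55]. Speed limits (rad/s): [2.22, 2.22, 2.57, 3.14, 3.14, 3.14].

### API

Orientations are given as [roll, pitch, yaw] about the fixed x, y, z axes, in that order (R = Rz(yaw) Ry(pitch) Rx(roll)).
In Python, from station import ctrl gives the robot as it stands. The module is installed in compiled form; this text tells all that it offers.
- The arm moves only by the tool drive_tool, never from a script. Its argument "increments" is a list of rows, each a list of 3 entries, a list of its own where there are three numbers: the turn, a rotation vector about the tool's x, y, z in degrees, then the shift along the tool's x, y, z in mm, then the opening, from 0 (shut) to 1 (fully open). In form: [[[ax, ay, az], [dx, dy, dz], hand], ...]. A call has 1 to 20 rows; each row shifts and turns the commanded pose from where the row before left it, along the tool's axes as they then stand; what a row does not reach is not made up. A row lasts 1/8 s, in which the tool goes at most 62.5 mm and 10.7 degrees, less where a joint would pass 70% of its speed; a pose out of reach is approached as far as the arm can. A call with a gripper value outside its range is refused whole. The fingers move at their own pace and stop on an object; "squeeze" is the grip in N (left out, the last holds). Time passes only in rows, so rows that do not move let the fingers close. It gives the time, the measured TCP pose, the force and the opening at its end, in the units of the state.
- ctrl.get_obs(): the state, without advancing time (a new reading comes with each control period).
- ctrl.camera(name): name is "scene" or "top" or "wrist"; returns the picture (384x512x3 uint8, red, green, blue); there is no depth.
- ctrl.calibration(name): a dict with "fx", "fy", "cx", "cy" (pixels), "k1" (the pictures are not rectified: a ray, as slopes to the right and down, at radius r is drawn at 1 + k1 r^2 times it, then the intrinsics apply), "rvec" (rotation vector, rad) and "tvec" (3), from world to camera coordinates, as OpenCV has them. Camera axes: x right, y down, z forward; pixel columns grow to the right and rows downward; lengths in m; the calibration is good to about 2 mm. A picture is of the moment at which its call begins: read the wrist's pose just before it. calibration takes no time and is no camera call; for the wrist camera it gives the pose at the moment of the call.
- ctrl.hand_in(): hands the job in, once; it reports no verdict.
The state is a dict: "time_s": time; "qpos": joint angles; "joint_vel": joint speeds; "tau": joint torques, N m; "ee_pos": TCP position; "eef_rot": TCP orientation; "force": force on the tool from outside, world axes, zero at the start; "moment": the same for the moment, N m; "grip_width": finger opening in m.
Only numpy, scipy, OpenCV 4.12 (cv2) and the standard library are available. Lean on these libraries where they do the work, as an engineer would, in place of code of your own. Each camera call takes 0.05 s, during which the arm holds its last target.

## Working session

There is one attempt and no reset: what is moved stays moved. The work goes in short steps, Python scripts to look and compute and a tool call to move; the robot and the scene stay as the last step left them, time stands still between calls to the robot, and variables do not carry over. Pictures are saved under pics/ and viewed, and the job is handed in when it is done.

Besides the shell and the picture viewer there is one more tool, called after "Emit:" as name(argument=value, ...) on one line, values as JSON. drive_tool: Moves the arm, as the interface text tells. Its arguments: {"type":"object","properties":{"increments":{"type":"array"},"squeeze":{"type":"number"}},"required":["increments"]}

```bash
mkdir -p pics; python3 - <<'E'
from station import ctrl
import cv2
for n in ("scene","top","wrist"):
    c=ctrl.calibration(n); print(n,{k:(v if not hasattr(v,'tolist') else v.tolist()) for k,v in c.items()})
    im=ctrl.camera(n); cv2.imwrite(f"pics/{n}0.png",im[:,:,::-1])
print(ctrl.get_obs())
E
```

```text
scene {'fx': 495.64139037828886, 'fy': 495.64139037828886, 'cx': 248.1042837830262, 'cy': 191.645727864325, 'k1': 0.07613621162856128, 'rvec': [1.079999214753605, 2.357984881508536, -1.0188942347029104], 'tvec': [0.35492209206432307, -0.20652056175957495, 1.7575727752096704]}
top {'fx': 402.9139652037274, 'fy': 402.9139652037274, 'cx': 256.0384266185227, 'cy': 190.0205753081858, 'k1': -0.14041274798436637, 'rvec': [2.124534867118349, -2.1735343229209665, 0.10957813746082323], 'tvec': [0.02481264061969336, 0.5243215837787278, 1.4975045252558417]}
wrist {'fx': 283.84205483959965, 'fy': 283.84205483959965, 'cx': 255.51903139103416, 'cy': 190.04878156578528, 'k1': -0.04211778689236812, 'rvec': [-2.4340904913821584, -1.6172973913497355, -0.20558075952423174], 'tvec': [-0.5495534164645285, -0.025151655807635797, 0.3899863843991901]}
{'time_s': 0.15, 'qpos': array([ 1.10640094e+00,  3.00292544e-01,  1.52141623e+00, -1.06702352e-06,
        1.32069457e+00, -6.66278792e-02]), 'joint_vel': array([ 0.00119713, -0.00132767, -0.00238825,  0.00031032,  0.00240725,
       -0.00032683]), 'tau': array([ 3.29584072e-04, -5.31962907e+01, -3.52817380e+01,  7.08321319e-02,
        2.35713087e-02, -1.03094510e-04]), 'ee_pos': array([0.2129868 , 0.50689577, 0.22205401]), 'eef_rot': array([-3.14153971e+00,  8.08955742e-04,  1.17302911e+00]), 'force': array([-0.40598045,  0.0095963 , -0.33026811]), 'moment': array([-0.03100496,  0.00856074, -0.03433755]), 'grip_width': 0.09390472611751396}
```

View pics/top0.png

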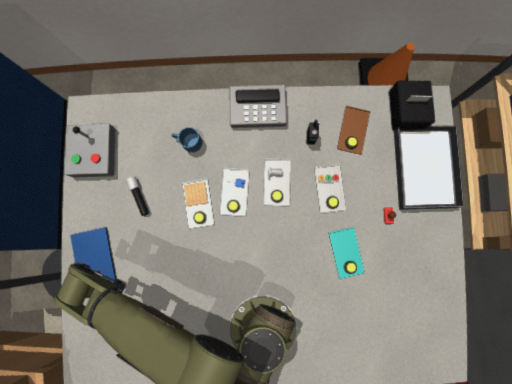

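View pics/scene0.png

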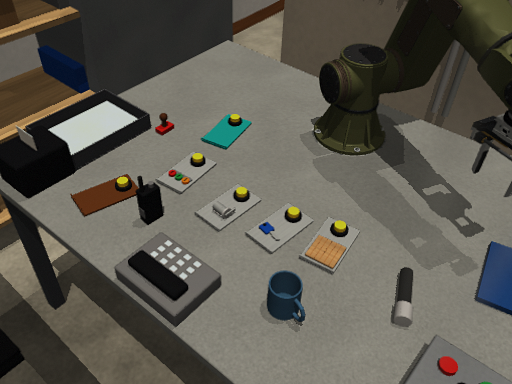

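View pics/wrist0.png

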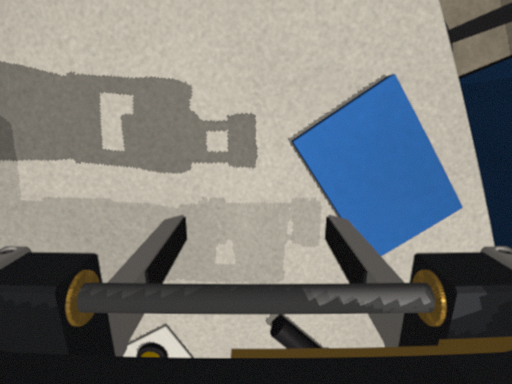

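The top view shows yellow buttons at:
- (200,217), coaster
- (233,206), blue key
- (277,196), chrome lock
- (333,202), red/green/orange covers on a steel plate
- (351,267), turquoise decoy
- (352,143), brown decoy

Next I'll measure them in both views and enlarge the candidates.

```bash
cat > h.py <<'E'
import numpy as np, cv2
def ray(c,uv):
    K=np.array([[c['fx'],0,c['cx']],[0,c['fy'],c['cy']],[0,0,1]]);
    p=cv2.undistortPoints(np.array(uv,float).reshape(-1,1,2),K,np.array([c['k1'],0,0,0,0])).reshape(-1,2)
    R=cv2.Rodrigues(np.array(c['rvec'],float))[0]; t=np.array(c['tvec'],float)
    d=np.c_[p,np.ones(len(p))]@R
    return -R.T@t,d
def plane(c,uv,z):
    o,d=ray(c,uv); return o+d*((z-o[2])/d[:,2])[:,None]
def proj(c,P):
    K=np.array([[c['fx'],0,c['cx']],[0,c['fy'],c['cy']],[0,0,1]])
    return cv2.projectPoints(np.array(P,float).reshape(-1,1,3),np.array(c['rvec'],float),np.array(c['tvec'],float),K,np.array([c['k1'],0,0,0,0]))[0].reshape(-1,2)
def yellow(rgb):
    h=cv2.cvtColor(rgb,cv2.COLOR_RGB2HSV)
    m=cv2.inRange(h,(25,150,90),(35,255,255))
    n,l,s,ce=cv2.connectedComponentsWithStats(m)
    return [(ce[i],s[i]) for i in range(1,n) if s[i,4]>15]
E
python3 - <<'E'
from h import *
from station import ctrl
T={}
for n in ("top","scene"):
    im=cv2.imread(f"pics/{n}0.png")[:,:,::-1].copy(); c=ctrl.calibration(n)
    print(n)
    for ce,s in yellow(im):
        print(ce.round(1),s, plane(c,[ce],0.034 if n=="top" else .031)[0].round(4))
        
im=cv2.imread("pics/top0.png")
cv2.imwrite("pics/crop.png",cv2.resize(im[125:240,175:375],None,fx=4,fy=4,interpolation=cv2.INTER_CUBIC))
E
```

```text
top
[352.1 141.4] [348 138   9   8  57] [ 0.7049 -0.3628  0.034 ]
[333.8 202.4] [329 198   8   9  29] [ 0.4701 -0.2801  0.034 ]
[351.2 267.2] [347 263   9   9  40] [ 0.2255 -0.3364  0.034 ]
scene
[234.6 116.2] [230 114  10   6  40] [ 0.2237 -0.3396  0.031 ]
[197.1 156. ] [192 153  11   7  58] [ 0.4732 -0.2802  0.031 ]
[121.9 180. ] [117 177  11   7  64] [ 0.7067 -0.367   0.031 ]
[241.2 190.4] [236 187  11   8  69] [ 0.5031 -0.0669  0.031 ]
[293.3 210.6] [288 207  12   8  76] [0.4686 0.101  0.031 ]
[339.7 224.7] [334 220  12  10  89] [0.4275 0.2312 0.031 ]
```

View pics/crop.png

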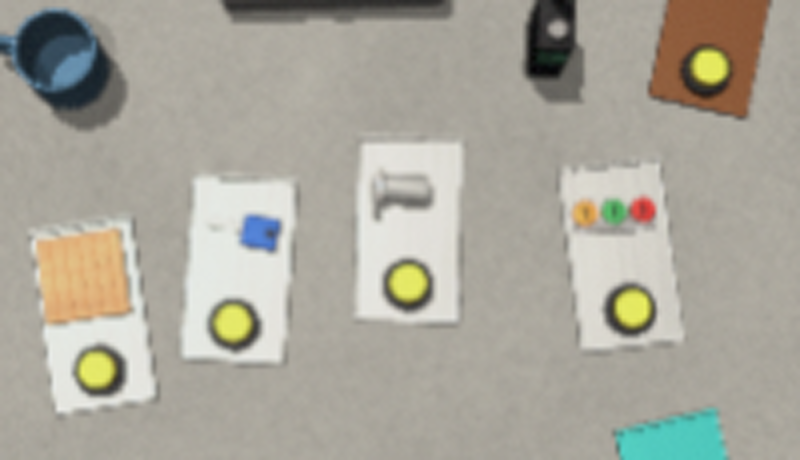

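The enlarged crop settles it. The blue key's button is at crop (234,324), the chrome lock's at (408,284), and the covers' on the steel plate at (631,309). The coaster's at (98,370) and the brown and turquoise plates are not wanted. The yellow mask was too narrow for the top view, so I'll widen it and compare the two views.

```bash
sed -i 's/(25,150,90),(35,255,255)/(24,110,90),(38,255,255)/' h.py
python3 - <<'E'
from h import *
from station import ctrl
R={}
for n in ("top","scene"):
    im=cv2.imread(f"pics/{n}0.png")[:,:,::-1].copy(); c=ctrl.calibration(n)
    R[n]=[(plane(c,[ce],0.034 if n=="top" else .032)[0],ce,s[4]) for ce,s in yellow(im)]
ct,cs=ctrl.calibration("top"),ctrl.calibration("scene")
for p,ce,a in R["top"]:
    q=min(R["scene"],key=lambda q:np.linalg.norm(q[0]-p))
    o1,d1=ray(ct,[ce]);o2,d2=ray(cs,[q[1]])
    A=np.c_[d1[0],-d2[0]];s=np.linalg.lstsq(A,o2-o1,rcond=None)[0]
    P1=o1+s[0]*d1[0];P2=o2+s[1]*d2[0]
    print(ce.round(1),a,p.round(4),q[0].round(4),"tri",((P1+P2)/2).round(4),"gap",np.linalg.norm(P1-P2).round(4))
E
```

```text
[351.9 141.1] 73 [ 0.7061 -0.3621  0.034 ] [ 0.7079 -0.3658  0.032 ] tri [ 0.7075 -0.3637  0.0326] gap 0.0031
[276.6 195.4] 77 [ 0.502  -0.0646  0.034 ] [ 0.504  -0.0662  0.032 ] tri [ 0.503  -0.0656  0.0314] gap 0.0024
[332.7 201.6] 80 [ 0.4735 -0.2761  0.034 ] [ 0.4738 -0.2796  0.032 ] tri [ 0.4743 -0.2773  0.0332] gap 0.0026
[232.9 205.5] 75 [0.4678 0.1018 0.034 ] [0.4696 0.1017 0.032 ] tri [0.4684 0.1015 0.0309] gap 0.0011
[199.  217.1] 70 [0.4266 0.2311 0.034 ] [0.428  0.2314 0.032 ] tri [0.427  0.2313 0.0311] gap 0.0007
[350.7 267. ] 81 [ 0.2262 -0.3343  0.034 ] [ 0.2248 -0.3387  0.032 ] tri [ 0.2269 -0.3352  0.0344] gap 0.0023
```

Both views agree to 2–4 mm, the triangulated heights (31–33 mm) are close to the nominal 34 mm, and all reaches are within 0.47–0.55 m. I'll close the fingers while moving over the key's button at travel height.

Emit:
drive_tool(increments=[[[0,0,0],[-23,32.7,0],0],[[0,0,0],[-23,32.7,0],0],[[0,0,0],[-23,32.7,0],0],[[0,0,0],[-23,32.7,0],0],[[0,0,0],[-23,32.7,0],0],[[0,0,0],[-23,32.7,0],0],[[0,0,0],[-23,32.7,0],0],[[0,0,0],[-23,32.7,0],0],[[0,0,0],[-23,32.7,0],0],[[0,0,0],[-23,32.7,0],0],[[0,0,0],[-23,32.7,0],0],[[0,0,0],[-23,32.7,0],0],[[0,0,0],[0,0,0],0],[[0,0,0],[0,0,0],0]], squeeze=5)

```text
time_s: 1.9
ee_pos: [0.4676, 0.1009, 0.2223]
eef_rot: [-3.141, 0.0, 1.173]
force: [0.3, 0.2, 0.1]
grip_width: 0.0005
```

Emit:
drive_tool(increments=[[[0,0,0],[0,0,25],0],[[0,0,0],[0,0,25],0],[[0,0,0],[0,0,25],0],[[0,0,0],[0,0,25],0],[[0,0,0],[0,0,25],0],[[0,0,0],[0,0,25],0],[[0,0,0],[0,0,0],0],[[0,0,0],[0,0,0],0]])

```text
time_s: 2.9
ee_pos: [0.4681, 0.1011, 0.0734]
eef_rot: [3.141, -0.001, 1.174]
force: [0.1, 0.2, 0.0]
grip_width: 0.0002
```

```bash
python3 - <<'E'
from h import *
from station import ctrl
c=ctrl.calibration("wrist");im=ctrl.camera("wrist");cv2.imwrite("pics/w1.png",im[:,:,::-1])
for ce,s in yellow(im): print(ce,s,plane(c,[ce],.034)[0])
o=ctrl.get_obs();print(o["ee_pos"],o["force"])
print(proj(c,[[.468,.1015,.034],[o["ee_pos"][0],o["ee_pos"][1],o["ee_pos"][2]-.017]]))
s=ctrl.camera("scene");cv2.imwrite("pics/s1.png",cv2.resize(s[140:300,200:420,::-1],None,fx=3,fy=3))
E
```

```text
[406.65117393  94.15716339] [ 378   68   55   53 2087] [0.42594718 0.23074454 0.034     ]
[258.57215837 205.86462324] [236 192  44  33 783] [0.46046402 0.10681194 0.034     ]
[ 95.652124   322.56027555] [ 76 311  44  26 871] [ 0.50346418 -0.06186604  0.034     ]
[0.46829571 0.10104945 0.07357885] [-0.67589689  0.78107007  0.11980175]
[[255.89426143 217.31043121]
 [255.51467974 229.49924202]]
```

View pics/w1.png

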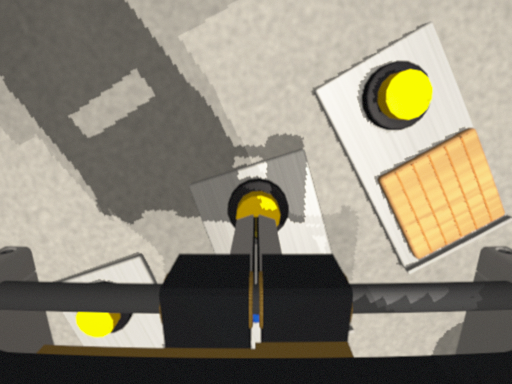

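View pics/s1.png

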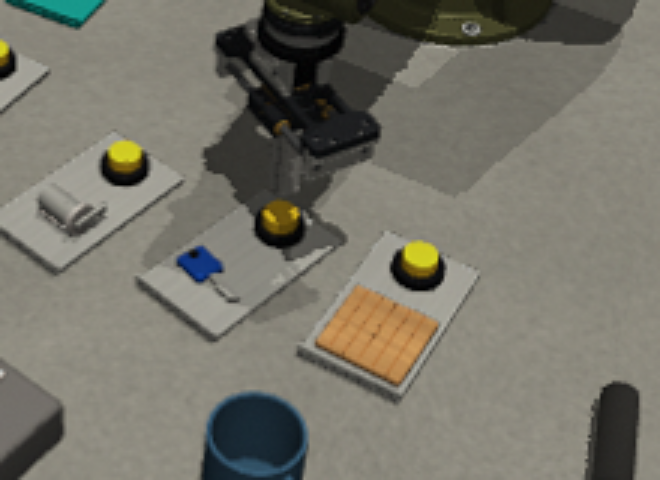

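The wrist view puts the fingers over the key's button, whose centre is at about (258,206). The fingers point to (256,217) to (256,229). The scene crop also shows the closed tips right above the blue key station's button. I'll press in small steps.

Emit:
drive_tool(increments=[[[0,0,0],[0,0,4],0],[[0,0,0],[0,0,4],0],[[0,0,0],[0,0,4],0],[[0,0,0],[0,0,4],0],[[0,0,0],[0,0,2],0],[[0,0,0],[0,0,1],0],[[0,0,0],[0,0,1],0],[[0,0,0],[0,0,1],0],[[0,0,0],[0,0,1],0],[[0,0,0],[0,0,1],0],[[0,0,0],[0,0,1],0]])

```text
time_s: 4.38
ee_pos: [0.468, 0.1006, 0.0485]
eef_rot: [3.141, -0.0, 1.173]
force: [-1.4, 0.0, 2.1]
grip_width: 0.0007
```

Emit:
drive_tool(increments=[[[0,0,0],[0,0,1],0],[[0,0,0],[0,0,1],0],[[0,0,0],[0,0,1],0],[[0,0,0],[0,0,1],0],[[0,0,0],[0,0,1],0],[[0,0,0],[0,0,0],0],[[0,0,0],[0,0,0],0]])

```text
time_s: 5.25
ee_pos: [0.4678, 0.1006, 0.0433]
eef_rot: [-3.141, 0.0, 1.173]
force: [-0.3, 0.6, -0.8]
grip_width: 0.0006
```

Emit:
drive_tool(increments=[[[0,0,0],[0,0,-5],0],[[0,0,0],[0,0,-15],0],[[0,0,0],[0,0,-30],0],[[0,0,0],[0,0,-30],0],[[0,0,0],[-23.3,16.1,0],0],[[0,0,0],[-23.3,16.1,0],0],[[0,0,0],[-23.3,16.1,0],0],[[0,0,0],[-23.3,16.1,0],0],[[0,0,0],[-23.3,16.1,0],0],[[0,0,0],[-23.3,16.1,0],0],[[0,0,0],[0,0,0],0],[[0,0,0],[0,0,0],0]])

```text
time_s: 6.75
ee_pos: [0.5027, -0.0652, 0.1239]
eef_rot: [3.141, -0.0, 1.173]
force: [0.5, -0.7, 0.3]
grip_width: 0.0007
```

```bash
python3 - <<'E'
from h import *
from station import ctrl
c=ctrl.calibration("wrist");im=ctrl.camera("wrist");cv2.imwrite("pics/w2.png",im[:,:,::-1])
for ce,s in yellow(im): print(ce,s[:5],plane(c,[ce],.034)[0])
s=ctrl.camera("scene");cv2.imwrite("pics/s2.png",cv2.resize(s[120:280,170:390,::-1],None,fx=3,fy=3))
E
```

```text
[415.06119163  90.46859903] [ 395   70   40   41 1242] [0.46690344 0.09753599 0.034     ]
[256.32382892 197.38492872] [239 178  36  38 982] [ 0.5017911  -0.06404878  0.034     ]
[ 52.26277372 248.53806048] [ 34 231  39  35 959] [ 0.47216107 -0.27114941  0.034     ]
```

View pics/w2.png

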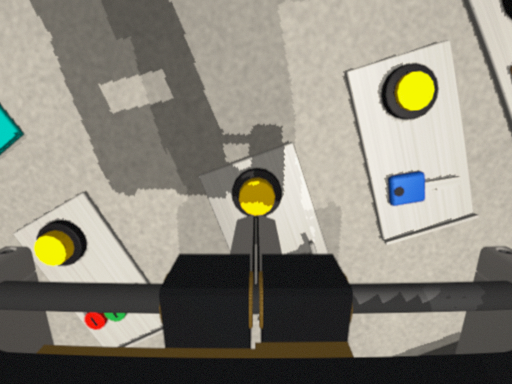

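View pics/s2.png

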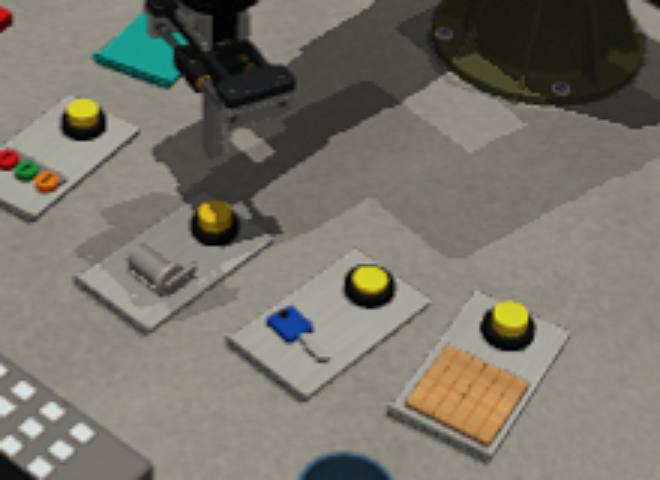

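The key's button now looks lower than its neighbours in both views: scene crop (370,278), wrist view (415,90). The fingers are over the lock's button at (256,197). I'll check the press depth from the scene image before going on.

```bash
python3 - <<'E'
from h import *
from station import ctrl
a=cv2.imread("pics/scene0.png")[:,:,::-1].copy();b=ctrl.camera("scene");cv2.imwrite("pics/s3.png",b[:,:,::-1])
for im in (a,b): print([(ce.round(2).tolist(),s[:5].tolist()) for ce,s in yellow(im)])
c=ctrl.calibration("scene")
print(proj(c,[[.468,.1015,z] for z in (.034,.029,.0263,.024)]).round(2))
E
```

```text
[([234.6, 116.24], [230, 114, 10, 6, 42]), ([197.1, 155.92], [192, 153, 11, 7, 60]), ([121.83, 180.14], [117, 177, 11, 8, 66]), ([241.12, 190.45], [236, 187, 12, 8, 76]), ([293.27, 210.65], [288, 206, 12, 10, 85]), ([339.74, 224.56], [334, 220, 12, 10, 93])]
[([197.18, 156.02], [192, 153, 11, 7, 62]), ([121.79, 180.09], [117, 177, 11, 8, 67]), ([238.6, 190.84], [236, 188, 6, 6, 25]), ([292.92, 212.45], [287, 208, 13, 10, 86]), ([339.64, 224.61], [334, 220, 12, 10, 95])]
[[293.62 209.83]
 [293.48 211.06]
 [293.4  211.73]
 [293.34 212.29]]
```

The shift is 1.8 px, about 7.4 mm down, which matches the TCP reading. Now the lock's button, with slow rows on contact.

Emit:
drive_tool(increments=[[[0,0,0],[0,0,20],0],[[0,0,0],[0,0,20],0],[[0,0,0],[0,0,16],0],[[0,0,0],[0,0,8],0],[[0,0,0],[0,0,4],0],[[0,0,0],[0,0,2],0],[[0,0,0],[0,0,1],0],[[0,0,0],[0,0,1],0],[[0,0,0],[0,0,1],0],[[0,0,0],[0,0,1],0],[[0,0,0],[0,0,1],0],[[0,0,0],[0,0,1],0],[[0,0,0],[0,0,1],0],[[0,0,0],[0,0,1],0],[[0,0,0],[0,0,1],0],[[0,0,0],[0,0,1],0],[[0,0,0],[0,0,0],0],[[0,0,0],[0,0,0],0]])

```text
time_s: 9.15
ee_pos: [0.5027, -0.0657, 0.0434]
eef_rot: [-3.141, 0.0, 1.173]
force: [0.2, 0.1, 0.6]
grip_width: 0.0008
```

Emit:
drive_tool(increments=[[[0,0,0],[0,0,-5],0],[[0,0,0],[0,0,-15],0],[[0,0,0],[0,0,-30],0],[[0,0,0],[0,0,-30],0],[[0,0,0],[-25.8,7,0],0],[[0,0,0],[-25.8,7,0],0],[[0,0,0],[-25.8,7,0],0],[[0,0,0],[-25.8,7,0],0],[[0,0,0],[-25.8,7,0],0],[[0,0,0],[-25.8,7,0],0],[[0,0,0],[-25.8,7,0],0],[[0,0,0],[-25.8,7,0],0],[[0,0,0],[0,0,0],0],[[0,0,0],[0,0,0],0]])

```text
time_s: 10.9
ee_pos: [0.4745, -0.2771, 0.1239]
eef_rot: [3.142, -0.0, 1.173]
force: [-0.2, -0.1, -0.5]
grip_width: 0.0005
```

```bash
python3 - <<'E'
from h import *
from station import ctrl
c=ctrl.calibration("wrist");im=ctrl.camera("wrist");cv2.imwrite("pics/w4.png",im[:,:,::-1])
for ce,s in yellow(im): print(ce,s[:5],plane(c,[ce],.034)[0])
s=ctrl.camera("scene");cv2.imwrite("pics/s4.png",cv2.resize(s[90:270,130:370,::-1],None,fx=3,fy=3))
print([(ce.round(2).tolist(),q[:5].tolist()) for ce,q in yellow(s)])
E
```

```text
[477.15639374 137.26126955] [ 458  119   38   38 1087] [ 0.49883781 -0.07159297  0.034     ]
[255.05348133 196.5691221 ] [238 178  35  38 991] [ 0.4724243  -0.27667687  0.034     ]
[([233.61, 115.35], [230, 114, 9, 4, 23]), ([194.47, 156.35], [193, 154, 4, 6, 17]), ([121.87, 180.07], [117, 177, 11, 7, 67]), ([241.0, 192.41], [236, 189, 11, 8, 74]), ([292.88, 212.47], [287, 208, 13, 10, 86]), ([339.64, 224.61], [334, 220, 12, 10, 95])]
```

View pics/w4.png

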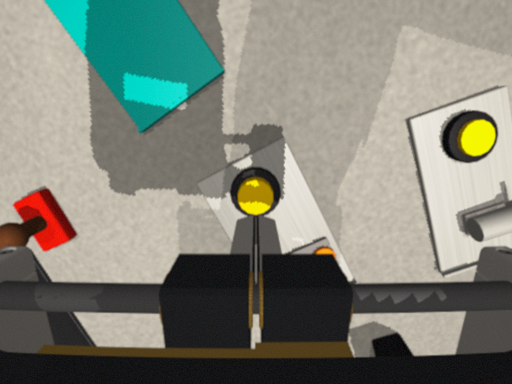

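View pics/s4.png

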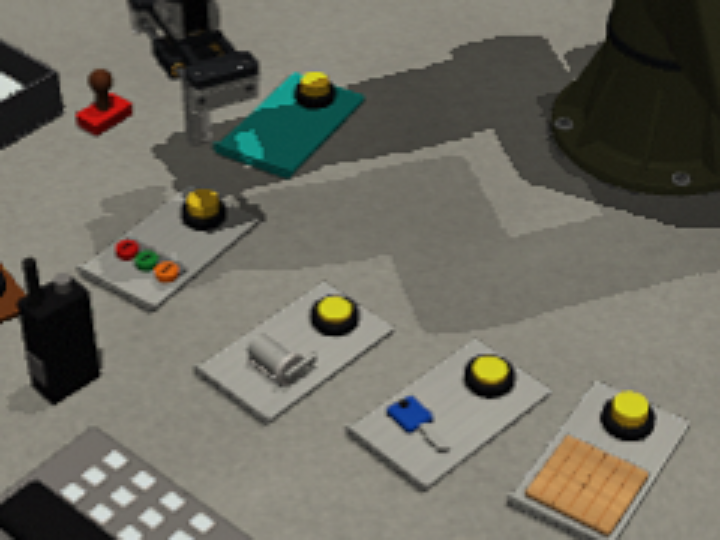

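The lock's button is down, with its scene row moved from 190.45 to 192.41 (about 8 mm). The fingers are over the covers' button, at (255,197) in the wrist view. That station has the red/green/orange covers on a steel plate, and the stamp and radio are clear. Pressing it now.

Emit:
drive_tool(increments=[[[0,0,0],[0,0,20],0],[[0,0,0],[0,0,20],0],[[0,0,0],[0,0,16],0],[[0,0,0],[0,0,8],0],[[0,0,0],[0,0,4],0],[[0,0,0],[0,0,2],0],[[0,0,0],[0,0,1],0],[[0,0,0],[0,0,1],0],[[0,0,0],[0,0,1],0],[[0,0,0],[0,0,1],0],[[0,0,0],[0,0,1],0],[[0,0,0],[0,0,1],0],[[0,0,0],[0,0,1],0],[[0,0,0],[0,0,1],0],[[0,0,0],[0,0,1],0],[[0,0,0],[0,0,1],0],[[0,0,0],[0,0,0],0],[[0,0,0],[0,0,0],0]])

```text
time_s: 13.25
ee_pos: [0.4744, -0.2776, 0.0433]
eef_rot: [-3.141, -0.0, 1.173]
force: [-0.7, -1.0, 0.2]
grip_width: 0.0006
```

Emit:
drive_tool(increments=[[[0,0,0],[0,0,-5],0],[[0,0,0],[0,0,-15],0],[[0,0,0],[0,0,-30],0],[[0,0,0],[0,0,-40],0],[[0,0,0],[0,0,-40],0],[[0,0,0],[0,0,-30],0],[[0,0,0],[0,0,0],0],[[0,0,0],[0,0,0],0]])

```text
time_s: 14.25
ee_pos: [0.4741, -0.2775, 0.2031]
eef_rot: [-3.141, -0.0, 1.173]
force: [-0.4, 0.4, 0.0]
grip_width: 0.0006
```

```bash
python3 - <<'E'
from h import *
from station import ctrl
a=cv2.imread("pics/scene0.png");s=ctrl.camera("scene");cv2.imwrite("pics/s5.png",cv2.resize(s[90:270,130:370,::-1],None,fx=3,fy=3))
print([(ce.round(2).tolist(),q[:5].tolist()) for ce,q in yellow(s)])
b=s[:,:,::-1]
cv2.imwrite("pics/s5full.png",b)
w=ctrl.camera("wrist");cv2.imwrite("pics/w5.png",w[:,:,::-1])
E
```

```text
[([196.03, 158.06], [193, 155, 9, 7, 33]), ([121.84, 180.13], [117, 177, 11, 8, 68]), ([241.04, 192.45], [236, 189, 11, 8, 75]), ([292.92, 212.45], [287, 208, 13, 10, 86]), ([339.68, 224.57], [334, 220, 12, 10, 94])]
```

View pics/s5.png

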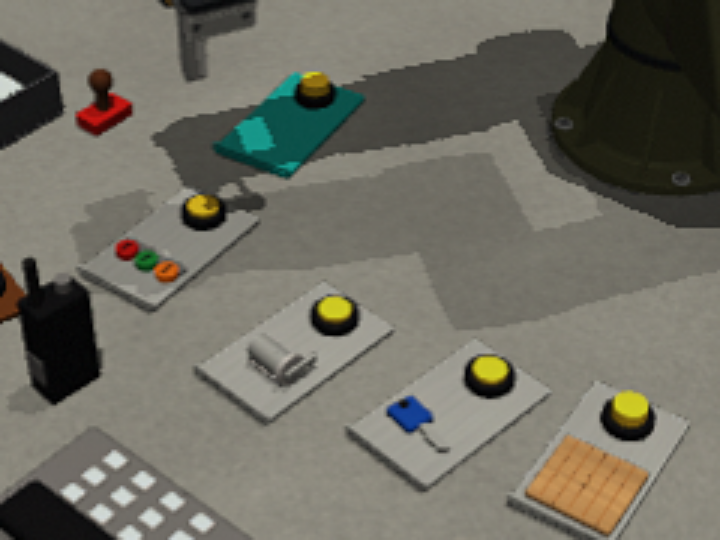

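View pics/w5.png

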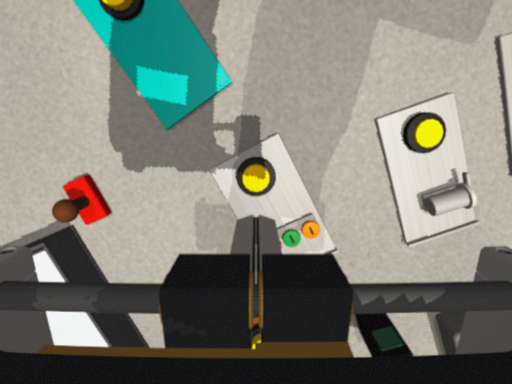

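All three buttons are low: covers at scene crop (203,207), lock (335,312) and key (490,373). The coaster's at (630,408) is still up. The items look unmoved and the fingers are about 150 mm clear, so I'm handing in.

```bash
python3 -c "
from station import ctrl
print(ctrl.hand_in())"
```

```text
the job is handed in; nothing more can be done
None
```

I pressed the three buttons with the closed fingertips in the order you gave: scooter key, lock cylinder, key covers. I then raised the gripper clear and handed in at about 14.4 s; the hand-in gives no verdict.

**Press depth:** the tool position puts all three about 7.5 mm down. The scene picture agrees, with the buttons lower by about 1.8 px (key), 2.0 px (lock) and 2.1 px (covers), or roughly 7–8 mm. The covers figure is less sure, because shadow hid part of that button.

**Coaster and other things:** the coaster's button showed no movement (under 0.1 px). The items, radio and stamp looked unmoved. I did not look at the mug and torch in the last pictures, but the arm stayed away from them after its first move.

**Force:** the highest wrist reading I saw was about 2 N upward. Readings come only at the end of each move, so I did not see the peak during a press.

**Disagreement:** the camera views differed by 2–4 mm on where the buttons were. That is small against the 34 mm button tops.

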